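# Choke and prime a small engine

### The arm

A 6-joint arm with a two-finger parallel gripper is mounted at the origin on a cart in front of the work surface, level with it; the furniture and walls round the work are solid. World frame = base frame: x ahead of the robot, y to its left, z up, the work surface at z = 0. Lengths are in m, angles in rad, forces in N, time in s.
With the tool pointing down it reaches from about 0.25 to 0.775 m from the base axis. Payload 8.9 kg.
Tool frame: the origin (TCP) lies where the fingers leave the gripper's body, on its centre line; the fingertips stand 73 mm ahead of it and the grasp point (between the pads) lies 54 mm ahead of it; z points along the fingers, y is the line along which they close (so a half turn about z gives the same grasp; the last joint's range is limited). The gripper opens to 85 mm and grips with 20 to 120 N. Pads are 22 mm wide; open, the fingers measure 114 mm over their backs; the gripper's body (76 mm by 85 mm) begins 54 mm behind the grasp point. The pads swing forward as they close: fully open they stand 13 mm farther back than shut.
Start: joints at [1.187, 0.291, -0.153, 1.127, 0, 1.431], TCP at [0.127, 0.509, 0.304] pointing down, gripper open.
Joint ranges: [-2.52, 2.52], [-0.91, 1.74], [-1.3, 1.37], [-1.96, 2.02], [-1.52, 1.47], [-3.14, 3.14]. Speed limits (rad/s): [2.22, 2.22, 2.79, 3.14, 3.14, 3.14].

### API

Orientations are given as [roll, pitch, yaw] about the fixed x, y, z axes, in that order (R = Rz(yaw) Ry(pitch) Rx(roll)).
In Python, from rig import * gives the robot as it stands.
- The arm moves only by the tool move_arm, never from a script. Its argument "plan" is one flat list of numbers, 6 for each row, row after row: the shift along the tool's x, y, z in units of 40 mm (1.0 is 40 mm), then the turn, a rotation vector about the tool's x, y, z in rad. In form: [x, y, z, rx, ry, rz, x, y, z, rx, ry, rz, ...]. A call has 1 to 8 rows; each row is the pose to reach, as a shift and turn from the pose commanded when the call began, along the tool's axes at that moment; what a row does not reach only later rows make up. A row lasts 1/8 s, in which the tool goes at most 62.5 mm and 10.7 degrees, less where a joint would pass 70% of its speed; a pose out of reach is approached as far as the arm can. A call with a gripper value outside its range is refused whole. "fingers" is the opening, from 0 (shut) to 1 (fully open), set as the call begins (left out, the last holds). The fingers move at their own pace and stop on an object; "force" is the grip in N (left out, the last holds). Time passes only in rows, so rows that repeat a pose let the fingers close. It gives the time, the measured TCP pose, the force, the opening and the grip force at its end, in the units of the state.
- sense(): the state, without advancing time (a new reading comes with each control period).
- capture(name): name is "side" or "top" or "wrist"; returns the picture (400x640x3 uint8, blue, green, red); there is no depth.
- camera_info(name): a dict with "fx", "fy", "cx", "cy" (pixels), "k1" (the pictures are not rectified: a ray, as slopes to the right and down, at radius r is drawn at 1 + k1 r^2 times it, then the intrinsics apply), "position" and "orientation" of the camera in the world; the wrist camera has in their place "hand_eye" (4x4, takes a point from camera to tool coordinates, whose origin is the TCP and whose axes are the flange's). Camera axes: x right, y down, z forward; pixel columns grow to the right and rows downward; lengths in m; the calibration is good to about 2 mm. A picture is of the moment at which its call begins: read the wrist's pose just before it. camera_info takes no time and is no camera call.
- close_job(): hands the job in; it is judged then, once.
Trained networks look in the newest picture that a camera, given by its name, has taken for a name from the list of things; names that differ only in an ending like _2 or _b are one class to them, and where a whole thing is asked for, a point or a joint stands for the part that bears it (a point fixed in the world has none). Each returns a list of dicts, best first, with "score" (0 to 1); they miss things now and then, are a little off and sometimes report something else, mostly with a low value. They report only what shows in the picture. A call takes as long as a camera call.
- find_in(camera, name): "position" ([column, row] as shares, 0 to 1, of the picture: columns of its width, rows of its height, amid what is visible of it).
- cut_out(camera, name): "pixels" (400x640 bool, what is visible of it) and "position" ([column, row] as shares, 0 to 1, of the picture: columns of its width, rows of its height, amid what is visible of it).
- mark_of(camera, name): "position" ([column, row] as shares, 0 to 1, of the picture: columns of its width, rows of its height: a listed point, or the origin of a listed thing).
The state is a dict: "time": time; "q": joint angles; "joint_velocities": joint speeds; "tau": joint torques, N m; "tool_pos": TCP position; "tool_rot": TCP orientation; "wrist_force": force on the tool from outside, world axes, zero at the start; "wrist_torque": the same for the moment, N m; "width": finger opening in m; "grip_force": force on a finger pad.
Only numpy, scipy, OpenCV 4.12 (cv2) and the standard library are available. Lean on these libraries where they do the work, as an engineer would, in place of code of your own. Each camera call takes 0.05 s, during which the arm holds its last target. There are 200 camera calls.

### The job

Get the small engine on its plywood stand ready for a cold start. With the fingertips only, push its choke lever (the one with the broad flat tab) to the left, past the half-choke click and on to the full-choke stop; then press the round primer bulb all the way down, let it spring back and take the hand away. Do not grip or force the lever, leave the ball-ended throttle lever and the things lying round the engine alone, and do not shove, tip or lift the engine.

Things in the scene. Friction and masses are not known exactly. Their poses are not given: they have to be found in the camera images.
- engine: Small engine on a 180 (x) x 240 (y) x 18 mm plywood board, 7 kg, loose on the bench. Origin: centre of the board's underside; x away from the robot, y left, z up, yaw within 0.45 rad. Front half: black air-cleaner case (74 x 206 mm, centre x -40, y 0) with a flat top plate at z 93 mm. Behind: finned cylinder (84 mm across, top z 104, at x 45, y 55), grey box (top z 63, at x 45, y -60).
- choke (a joint): Choke lever angle, rad. 0 = off, leaning 0.35 to the engine's right (-y); 0.35 = upright, half choke, a sprung click; 0.70 = full choke, leaning 0.35 left (+y), the second stop. It takes about 7 N at the tab to leave off and again to leave half choke. Left short of about 0.53 it falls back to half choke; past that it is drawn on to full. The stop is firm.
- choke_tab (a point): Centre of the flat black choke tab, 70 mm above the lever's pivot; the pivot axis runs along engine x at y -45, z 68, lever at x -40 mm. Tab 20 mm wide (x), 7 mm thick (8 over ribs), 30 mm long, on a 5 x 8 mm steel stem through the plate's right part; top edge at z 148 mm when leaning, 153 upright. Nothing else on the engine is over 117 mm high.
- bulb (a joint): Primer bulb travel in m: 0 = up, 0.008 = fully down. Spring: starts to move at about 1.1 N, 5.5 N fully down; springs back by itself.
- bulb_top (a point): Top of the domed black rubber primer bulb, 31 mm across, engine-frame x -40, y 68, z 116.5 mm when up; moves straight down when pressed, in a grey collar 42 mm across.
- throttle_knob (a point): Centre of the 16 mm ball on the short wire throttle lever on the grey box at the back right of the stand (pivot at engine x 50, y -60, z 58 mm; ball 50 mm above the pivot). To be left alone.
- tin: Low open grey tin, 67 mm across, 34 mm high, empty, on the bench beside the engine (left or right). Origin: centre of its underside. To be left alone.
- hex_keys: Folding hex-key set, 30 x 105 x 19 mm, lying on the bench on the other side of the engine. Origin: centre of its underside. To be left alone.
- driver: Screwdriver with red handle, 210 mm long, 25 mm thick, lying on the bench right of the engine. Origin: centre of its underside. To be left alone.

How it is judged:
On the way, in this order (a step that is already met when the one before it is completed fails the run):
1. the choke lever is at the full-choke stop, the bulb not yet pressed (value of joint choke above 0.63 rad and value of joint bulb below 0.004 m), for 0.2 s.
2. the primer bulb is pressed down with the choke full (value of joint bulb above 0.0062 m and value of joint choke above 0.63 rad), for 0.05 s.
At the end, for the whole second after the job is handed in: Choke above 0.63 rad; the bulb, pressed at least 6.2 of 8 mm after the choke was set, is back up (under 2 mm); engine, tin, hex keys and screwdriver within 20 mm and the throttle knob within 25 mm of where they stood, engine level within 0.05 rad (value of joint choke above 0.63 rad and value of joint bulb below 0.002 m and distance of each of engine, tin, hex_keys, driver from where it was at the start of the episode below 0.02 m and angle between engine's own z axis and vertical below 0.05 rad and distance of throttle_knob from where it was at the start of the episode below 0.025 m and linear speed of engine below 0.02 m/s); the robot touches nothing.
It fails at once if the bulb is pressed before the choke is full (value of joint bulb above 0.004 m and value of joint choke below 0.6 rad).
It fails at once if the choke lever is gripped or forced (more than 35 N from the fingers) (contact force between the fingers and choke above 35 N).
It fails at once if the engine is shoved, tipped or lifted (distance of engine from where it was at the start of the episode above 0.02 m or angle between engine's own z axis and vertical above 0.08 rad or height (world z) of engine above 0.01 m).
It fails at once if the throttle lever is moved (distance of throttle_knob from where it was at the start of the episode above 0.025 m).
It fails at once if the tin, the hex keys or the screwdriver is moved or lifted (distance of any of tin, hex_keys, driver from where it was at the start of the episode above 0.02 m).
It also fails if it takes over 40 s, if anything falls off the work surface, if the arm or the gripper's body presses on something with over 40 N, if the wrist force passes 120 N, or if a joint passes its speed limit or range.

## Working session

There is one attempt and no reset: what is moved stays moved. The work goes in short steps, Python scripts to look and compute and a tool call to move; the robot and the scene stay as the last step left them, time stands still between calls to the robot, and variables do not carry over. Pictures are saved under pics/ and viewed, at most 10 in all, crops included, and the job is handed in when it is done.

Besides the shell and the picture viewer there is one more tool, called after ">>>" by a JSON object that holds its "api" and its "payload". move_arm: Moves the arm, as the interface text tells. Its arguments: {"type":"object","properties":{"plan":{"type":"array"},"fingers":{"type":"number"},"force":{"type":"number"}},"required":["plan"]}

```bash
mkdir -p pics; cat > h.py <<'E'
from rig import *
import numpy as np, cv2
from scipy.spatial.transform import Rotation as R
def cam(name, s=None):
    c=camera_info(name)
    if 'hand_eye' in c:
        T=np.eye(4); T[:3,:3]=R.from_euler('xyz',s['tool_rot']).as_matrix(); T[:3,3]=s['tool_pos']
        M=T@np.array(c['hand_eye']); return c,M[:3,:3],M[:3,3]
    o=np.array(c['orientation'],float)
    Rm=o if o.shape==(3,3) else R.from_euler('xyz',o).as_matrix()
    return c,Rm,np.array(c['position'])
def ray(C,px):
    c,Rm,p=C; u=np.array([(px[0]-c['cx'])/c['fx'],(px[1]-c['cy'])/c['fy']]); v=u.copy()
    for _ in range(20): v=u/(1+c['k1']*(v@v))
    d=Rm@np.array([v[0],v[1],1]); return p,d/np.linalg.norm(d)
def atz(C,px,z):
    p,d=ray(C,px); return p+d*(z-p[2])/d[2]
def proj(C,P):
    c,Rm,p=C; q=Rm.T@(np.array(P)-p); v=q[:2]/q[2]; v=v*(1+c['k1']*(v@v)); return np.array([v[0]*c['fx']+c['cx'],v[1]*c['fy']+c['cy']])
def tri(rs):
    A=0;b=0
    for p,d in rs:
        M=np.eye(3)-np.outer(d,d); A=A+M; b=b+M@p
    return np.linalg.solve(A,b)
E
python3 - <<'E'
from h import *
s=sense(); print(s['tool_pos'],s['tool_rot'],s['time'])
I={}
for n in ('top','side'):
    im=capture(n); I[n]=im; C=cam(n,s); print(n,C[2],C[1][:,2])
    for k,z in (('engine',0),('choke_tab',.134),('bulb_top',.1165),('throttle_knob',.106),('tin',0),('hex_keys',0),('driver',0)):
        for d in mark_of(n,k)[:1]:
            px=np.array(d['position'])*[640,400]; print(k,round(d['score'],2),px.round(),atz(C,px,z).round(3))
cv2.imwrite('pics/a.png',cv2.resize(np.vstack([I['top'],I['side']]),(480,600)))
E
```

```text
[0.12711828 0.50901783 0.30334806] [-3.14030956e+00 -1.44898284e-04  2.89677308e+00] 0.0
top [0.07541105 0.11278938 1.26475387] [ 0.36416372 -0.11422061 -0.9243043 ]
engine 0.78 [303. 209.] [0.553 0.011 0.   ]
bulb_top 0.43 [277. 207.] [0.537 0.086 0.117]
throttle_knob 0.36 [325. 177.] [ 0.589 -0.071  0.106]
tin 0.72 [243. 213.] [0.595 0.188 0.   ]
hex_keys 0.56 [362. 211.] [ 0.494 -0.16   0.   ]
driver 0.54 [445. 202.] [ 0.447 -0.416  0.   ]
side [ 0.12733193 -1.19436635  0.82037888] [ 0.28008706  0.8103412  -0.5146828 ]
engine 0.58 [318. 225.] [ 0.548 -0.009  0.   ]
choke_tab 0.44 [310. 197.] [ 0.509 -0.05   0.134]
bulb_top 0.46 [305. 181.] [0.534 0.077 0.117]
throttle_knob 0.38 [342. 201.] [ 0.604 -0.062  0.106]
tin 0.44 [316. 195.] [0.607 0.179 0.   ]
hex_keys 0.56 [323. 252.] [ 0.511 -0.148  0.   ]
driver 0.89 [336. 322.] [ 0.445 -0.422  0.   ]
```

View pics/a.png

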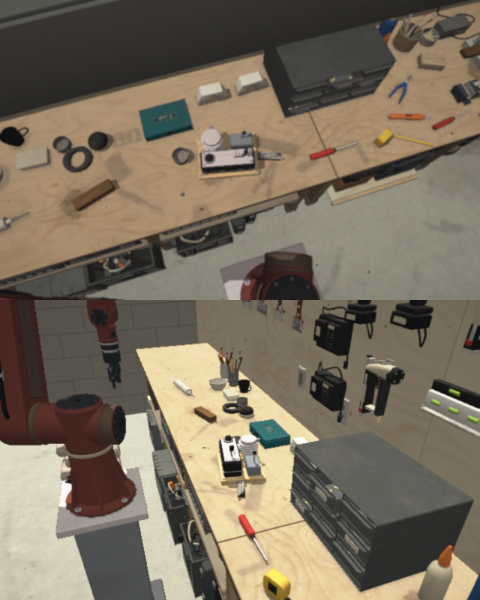

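The top/side picture shows the engine in the middle of the bench, with its case at about (303,209) in the top view. The tin is to its left, the hex keys right beside it and the driver further right. Bulb to tab measures 135 mm against 137 expected, so yaw is about -0.19, and the tool's y axis is already nearly along the engine's y.

>>> {"api": "move_arm", "payload": {"plan": [-12.1, -10.1, 0, 0, 0, 0, -12.1, -10.1, 0, 0, 0, 0, -12.1, -10.1, 0, 0, 0, 0, -12.1, -10.1, 0, 0, 0, 0, -12.1, -10.1, 0, 0, 0, 0, -12.1, -10.1, 0, 0, 0, 0, -12.1, -10.1, 0, 0, 0, 0, -12.1, -10.1, 0, 0, 0, 0], "fingers": 0}}

```text
time: 1.8
tool_pos: [0.423, 0.1035, 0.3042]
tool_rot: [3.141, 0.001, 2.897]
wrist_force: [1.1, 0.6, -0.9]
width: 0.0002
grip_force: 0.0
```

```bash
python3 - <<'E'
from h import *
s=sense(); print(s['tool_pos'],s['tool_rot'],s['time']); C=cam('wrist',s); print(np.round(C[0]['hand_eye'],3),C[2],C[1][:,2])
for P in ([.55,0,0],[.535,.08,.117],[.509,-.05,.134]): print(proj(C,P))
E
```

```text
[0.42301732 0.1035443  0.30424441] [3.14110403e+00 9.68677815e-04 2.89659763e+00] 1.8
[[-0.001 -0.945 -0.327  0.084]
 [ 1.    -0.001 -0.     0.001]
 [ 0.    -0.327  0.945 -0.07 ]
 [ 0.     0.     0.     1.   ]] [0.34130484 0.12492563 0.37379141] [ 0.31776695 -0.07944455 -0.94483476]
[269.45655041 268.21824998]
[322.60766378 301.41025845]
[186.81171084 317.92881053]
```

```bash
cat > m.py <<'E'
from h import *
s=sense(); im=capture('wrist'); C=cam('wrist',s); cv2.imwrite('pics/b.png',im)
for k,z in (('engine',0),('choke_tab',.134),('bulb_top',.1165),('throttle_knob',.106),('tin',0),('hex_keys',0)):
    for d in mark_of('wrist',k)[:2]:
        px=np.array(d['position'])*[640,400]; print(k,round(d['score'],2),px.round(),atz(C,px,z).round(4))
E
python3 m.py
```

```text
engine 0.77 [281. 269.] [0.5553 0.0151 0.    ]
choke_tab 0.8 [186. 309.] [ 0.4991 -0.0466  0.134 ]
tin 0.64 [410. 274.] [0.6074 0.1916 0.    ]
hex_keys 0.94 [152. 260.] [ 0.4977 -0.1578  0.    ]
```

View pics/b.png

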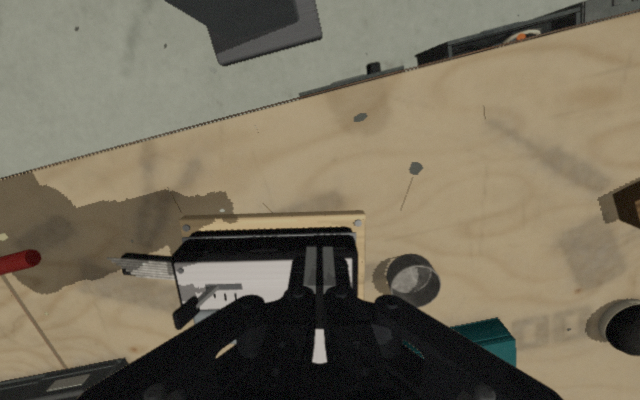

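The wrist picture shows the board's front edge from (182,216) to (365,212). The tab is at (186,310), leaning right, the tin is at (413,280), and the hand hides the bulb.

```bash
cat >> h.py <<'E'
def eng(o,yaw,p):
    c,s_=np.cos(yaw),np.sin(yaw); return np.array([o[0]+c*p[0]-s_*p[1],o[1]+s_*p[0]+c*p[1],p[2]])
E
python3 - <<'E'
from h import *
s=sense(); C=cam('wrist',s)
a=atz(C,(182,214),.018); b=atz(C,(366,211),.018); d=b-a; print(a,b,np.linalg.norm(d)); yaw=np.arctan2(-d[0],d[1]); m=(a+b)/2
o=m+0.09*np.array([np.cos(yaw),np.sin(yaw),0]); print('yaw',yaw,'o',o)
tab=atz(C,(186,309),.134); print('pred tab',eng(o,yaw,[-.04,-.069,.134]),'meas',tab)
print('pred bulb',eng(o,yaw,[-.04,.068,.1165]))
for y in(-.15,-.19,-.23): print(y,eng((.5525,.006),y,[-.04,-.069,.134]),eng((.5525,.006),y,[-.04,.068,.1165]))
E
```

```text
[ 0.43566741 -0.07522407  0.018     ] [0.48800339 0.15137344 0.018     ] 0.23256286522985423
yaw -0.2269842057432475 o [0.54952685 0.01782107 0.018     ]
pred tab [ 0.49502511 -0.04040744  0.134     ] meas [ 0.49696653 -0.04343518  0.134     ]
pred bulb [0.5258556  0.09307844 0.1165    ]
-0.15 [ 0.50263793 -0.05624768  0.134     ] [0.52311095 0.07921396 0.1165    ]
-0.19 [ 0.50018857 -0.05420394  0.134     ] [0.52606224 0.08033064 0.1165    ]
-0.23 [ 0.4978229  -0.05206388  0.134     ] [0.52905582 0.08132842 0.1165    ]
```

>>> {"api": "move_arm", "payload": {"plan": [-2.64, -4.0, 0, 0, 0, 0, -2.64, -4.0, 0, 0, 0, 0, -2.64, -4.0, 0, 0, 0, 0, -2.64, -4.0, 0, 0, 0, 0, -2.64, -4.0, 0, 0, 0, 0, -2.64, -4.0, 0, 0, 0, 0]}}

```text
time: 2.9
tool_pos: [0.4852, -0.0736, 0.304]
tool_rot: [3.141, -0.0, 2.899]
wrist_force: [-0.1, 0.7, 0.6]
width: 0.0
grip_force: 0.0
```

```bash
sed -i 's/b.png/c.png/' m.py; python3 -c "
from h import *; s=sense(); print(s['tool_pos'],s['tool_rot'],s['wrist_force'])"; python3 m.py
```

```text
[ 0.48523343 -0.07358443  0.30399393] [ 3.14131368e+00 -3.38079866e-04  2.89919749e+00] [-0.11200029  0.71422344  0.62389542]
engine 0.76 [395. 201.] [0.5551 0.0117 0.    ]
choke_tab 0.61 [349. 212.] [ 0.5012 -0.0508  0.134 ]
bulb_top 0.65 [500. 198.] [0.5275 0.0851 0.1165]
throttle_knob 0.59 [345. 284.] [ 0.59   -0.0712  0.106 ]
tin 0.72 [534. 208.] [0.6085 0.1898 0.    ]
hex_keys 0.66 [257. 195.] [ 0.5029 -0.1598  0.    ]
```

View pics/c.png

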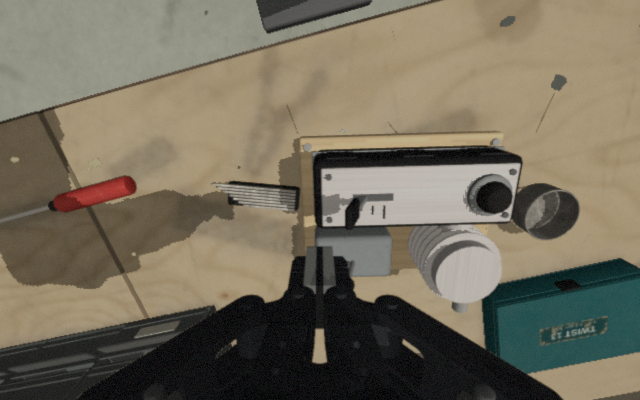

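The picture shows the tab at (352,210), leaning right. The bulb is at (491,195), the grey box lies behind the case, and the shut fingers are just right of the tab. I'll step further right, then go down.

>>> {"api": "move_arm", "payload": {"plan": [-0.26, -0.44, 0, 0, 0, 0, -0.26, -0.44, 0.3, 0, 0, 0, -0.26, -0.44, 1.2, 0, 0, 0, -0.26, -0.44, 2.1, 0, 0, 0, -0.26, -0.44, 2.7, 0, 0, 0, -0.26, -0.44, 2.7, 0, 0, 0, -0.26, -0.44, 2.7, 0, 0, 0]}}

```text
time: 4.12
tool_pos: [0.4918, -0.0952, 0.1965]
tool_rot: [-3.142, 0.001, 2.897]
wrist_force: [-0.3, -1.0, -0.0]
width: -0.0001
grip_force: 0.0
```

```bash
python3 - <<'E'
from h import *
s=sense(); print(s['tool_pos'],s['wrist_force']); im=capture('wrist'); C=cam('wrist',s)
cv2.imwrite('pics/d.png',im)
for d in mark_of('wrist','choke_tab')[:1]: px=np.array(d['position'])*[640,400]; print(px,atz(C,px,.134))
for d in mark_of('wrist','bulb_top')[:1]: px=np.array(d['position'])*[640,400]; print(px,atz(C,px,.1165))
E
```

```text
[ 0.49180377 -0.09521055  0.1964861 ] [-0.30415645 -1.0195546  -0.03805297]
[415.296 266.8  ] [ 0.50083805 -0.04697002  0.134     ]
```

View pics/d.png

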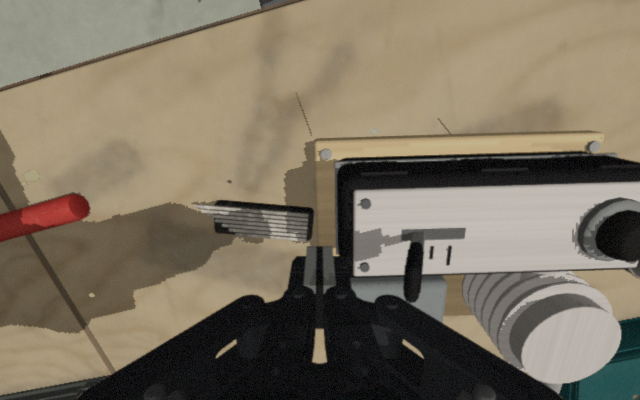

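The tab is at (414,267), with the fingertips level with it in x and a gap of about 25 mm. Pushing left now.

>>> {"api": "move_arm", "payload": {"plan": [0, 0.3, 0, 0, 0, 0, 0.02, 0.6, 0, 0, 0, 0, 0.03, 0.8, 0, 0, 0, 0, 0.03, 0.95, 0, 0, 0, 0, 0.04, 1.1, 0, 0, 0, 0, 0.04, 1.2, 0, 0, 0, 0, 0.04, 1.3, 0, 0, 0, 0, 0.04, 1.3, 0, 0, 0, 0]}}

```text
time: 5.28
tool_pos: [0.5025, -0.0439, 0.1958]
tool_rot: [3.142, -0.0, 2.897]
wrist_force: [-0.7, -0.2, -0.3]
width: -0.0001
grip_force: 0.0
```

>>> {"api": "move_arm", "payload": {"plan": [0, 0.08, 0, 0, 0, 0, 0, 0.16, 0, 0, 0, 0, 0, 0.24, 0, 0, 0, 0, 0.01, 0.3, 0, 0, 0, 0, 0.01, 0.3, 0, 0, 0, 0]}}

```text
time: 5.9
tool_pos: [0.5052, -0.032, 0.1959]
tool_rot: [3.141, 0.0, 2.897]
wrist_force: [-0.2, -0.5, 0.2]
width: -0.0001
grip_force: 0.1
```

```bash
python3 - <<'E'
from h import *
s=sense(); print(s['tool_pos'],s['wrist_force']); im=capture('wrist'); cv2.imwrite('pics/e.png',im)
E
```

```text
[ 0.50517286 -0.03203002  0.19589212] [-0.17400587 -0.45611843  0.19262461]
```

View pics/e.png

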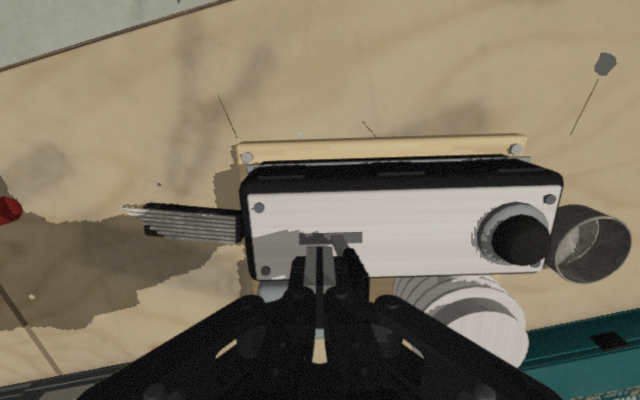

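The stem now leans left: it passes the slot at (343,237), the slot's middle is 331, and the tab is near (355,265). With no force on the fingers, it looks drawn to full. I'll follow on a little to feel the stop.

>>> {"api": "move_arm", "payload": {"plan": [0, 0.05, 0, 0, 0, 0, 0, 0.1, 0, 0, 0, 0, 0, 0.15, 0, 0, 0, 0, 0, 0.2, 0, 0, 0, 0, 0, 0.2, 0, 0, 0, 0]}}

```text
time: 6.58
tool_pos: [0.507, -0.0244, 0.1959]
tool_rot: [3.142, 0.0, 2.897]
wrist_force: [-0.5, -0.2, -0.4]
width: -0.0002
grip_force: 0.0
```

>>> {"api": "move_arm", "payload": {"plan": [0, 0.03, 0, 0, 0, 0, 0, 0.06, 0, 0, 0, 0, 0, 0.1, 0, 0, 0, 0, 0, 0.1, 0, 0, 0, 0]}}

```text
time: 7.08
tool_pos: [0.508, -0.0206, 0.1959]
tool_rot: [-3.142, -0.0, 2.897]
wrist_force: [-0.2, -0.3, -0.5]
width: 0.0
grip_force: 0.0
```

>>> {"api": "move_arm", "payload": {"plan": [0, -0.3, 0, 0, 0, 0, 0, -0.4, -0.8, 0, 0, 0, 0, -0.4, -1.4, 0, 0, 0, 0, 0, -1.4, 0, 0, 0, 0.05, 1.2, -1.4, 0, 0, 0, 0.14, 2.4, -1.4, 0, 0, 0, 0.14, 2.7, -1.4, 0, 0, 0, 0.14, 2.7, -1.4, 0, 0, 0]}}

```text
time: 8.07
tool_pos: [0.5284, 0.086, 0.2511]
tool_rot: [-3.141, -0.001, 2.898]
wrist_force: [0.4, -0.4, 0.1]
width: -0.0001
grip_force: 0.0
```

```bash
python3 - <<'E'
from h import *
s=sense(); print(s['tool_pos'],s['wrist_force']); im=capture('wrist'); C=cam('wrist',s); 
for k,z in (('choke_tab',.134),('bulb_top',.1165),('engine',0)):
  for d in mark_of('wrist',k)[:1]: px=np.array(d['position'])*[640,400]; print(k,d['score'],px,atz(C,px,z))
y=-.21; o=np.array([.5005,-.048])-eng((0,0),y,[-.04,-.069,0])[:2]; print(o)
tip=np.array(s['tool_pos'])-[0,0,.073]; print('tip px',proj(C,tip))
for n,a in (('off',-.35),('half',0),('full',.35)):
    p=eng(o,y,[-.04,-.045+.07*np.sin(a),.068+.07*np.cos(a)]); q=proj(C,p); print(n,q)
cv2.imwrite('pics/f.png',im)
E
```

```text
[0.52835801 0.08595674 0.2510654 ] [ 0.37091527 -0.38950878  0.08340929]
choke_tab 0.87 [188.288 234.6  ] [ 0.51219227 -0.00105437  0.134     ]
bulb_top 0.56 [317.696 220.32 ] [0.53040237 0.08515983 0.1165    ]
engine 0.68 [261.184 214.92 ] [5.56064986e-01 1.16825195e-02 5.55111512e-17]
[0.55400497 0.01114574]
tip px [317.62949765 261.44267434]
off [118.26876896 234.31480842]
half [149.46276017 236.02909526]
full [187.50110946 232.25985299]
```

View pics/f.png

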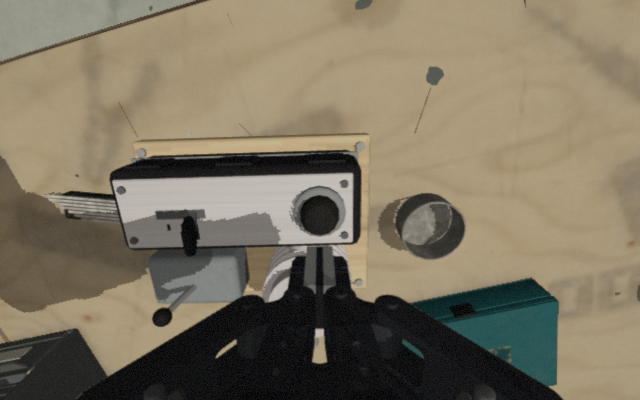

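The tab is at (188,235), matching the full-choke prediction of (187,232). The bulb is at (319,214), just under the fingertips. Now pressing.

>>> {"api": "move_arm", "payload": {"plan": [0.04, 0, 0.6, 0, 0, 0, 0.04, 0, 1.2, 0, 0, 0, 0.04, 0, 1.45, 0, 0, 0, 0.04, 0, 1.55, 0, 0, 0, 0.04, 0, 1.62, 0, 0, 0, 0.04, 0, 1.68, 0, 0, 0, 0.04, 0, 1.7, 0, 0, 0, 0.04, 0, 1.7, 0, 0, 0]}}

```text
time: 9.28
tool_pos: [0.5275, 0.0856, 0.1843]
tool_rot: [-3.141, 0.001, 2.897]
wrist_force: [-0.3, -3.2, 3.0]
width: -0.0001
grip_force: 1.8
```

>>> {"api": "move_arm", "payload": {"plan": [0, 0, 0.03, 0, 0, 0, 0, 0, 0.06, 0, 0, 0, 0, 0, 0.08, 0, 0, 0, 0, 0, 0.08, 0, 0, 0]}}

```text
time: 9.78
tool_pos: [0.5275, 0.0857, 0.1809]
tool_rot: [-3.141, 0.001, 2.897]
wrist_force: [-1.3, -4.1, 5.2]
width: -0.0
grip_force: 2.9
```

>>> {"api": "move_arm", "payload": {"plan": [0, 0, 0.03, 0, 0, 0, 0, 0, 0.05, 0, 0, 0, 0, 0, 0.05, 0, 0, 0, 0, 0, 0.05, 0, 0, 0]}}

```text
time: 10.28
tool_pos: [0.5275, 0.0857, 0.1804]
tool_rot: [-3.142, 0.002, 2.897]
wrist_force: [-6.5, -3.8, 22.9]
width: -0.0003
grip_force: 11.9
```

The force jumped to 23 N, so the bulb has bottomed. Lifting off straight up.

>>> {"api": "move_arm", "payload": {"plan": [0, 0, -0.3, 0, 0, 0, 0, 0, -0.8, 0, 0, 0, 0, 0, -1.8, 0, 0, 0, 0, 0, -2.8, 0, 0, 0, 0, 0, -2.8, 0, 0, 0, 0, 0, -2.8, 0, 0, 0]}}

```text
time: 11.02
tool_pos: [0.5268, 0.0861, 0.2899]
tool_rot: [3.141, -0.001, 2.897]
wrist_force: [-0.5, 0.8, -0.9]
width: -0.0001
grip_force: 0.0
```

```bash
python3 - <<'E'
from h import *
s=sense(); print(s['time'],s['tool_pos'],s['wrist_force']); im=capture('wrist'); C=cam('wrist',s); 
for k,z in (('choke_tab',.134),('bulb_top',.1165),('engine',0)):
  for d in mark_of('wrist',k)[:1]: px=np.array(d['position'])*[640,400]; print(k,d['score'],px,atz(C,px,z))
y=-.21; o=[.554,.0111]
for n,a in (('off',-.35),('half',0),('full',.35)): print(n,proj(C,eng(o,y,[-.04,-.045+.07*np.sin(a),.068+.07*np.cos(a)])))
cv2.imwrite('pics/g.png',im)
E
```

```text
11.025 [0.52676411 0.08606888 0.28993247] [-0.47705149  0.84714257 -0.87013544]
choke_tab 0.85 [206.784 214.52 ] [ 0.51104269 -0.00203323  0.134     ]
bulb_top 0.82 [318.272 204.48 ] [0.53066184 0.08526107 0.1165    ]
engine 0.72 [267.904 206.08 ] [ 5.58187854e-01  1.23416020e-02 -5.55111512e-17]
off [148.80544142 215.48971091]
half [175.83213667 216.5150634 ]
full [207.73987224 213.5358944 ]
```

View pics/g.png

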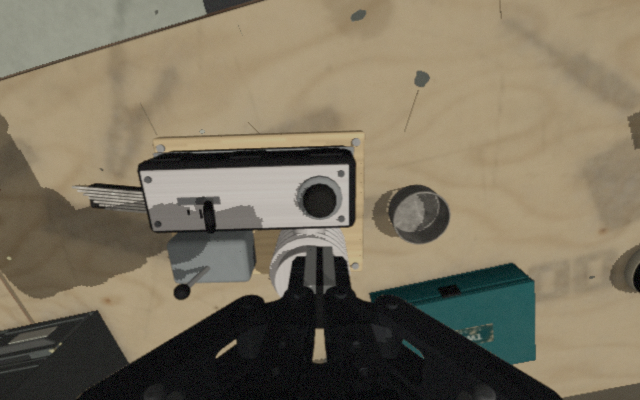

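The tab is at (207,214), on the full-choke prediction of (208,214). The bulb at (319,203) is up again, the engine and loose things have not moved, and the hand is clear.

```bash
python3 -c "
from rig import *
print(close_job())"
```

```text
the job is handed in; nothing more can be done
None
```

I pushed the choke to the full stop, pressed the primer bulb fully down and let it spring back, took the hand clear and handed in the job; `close_job()` returned no verdict, but the last picture showed choke full, bulb up and nothing else moved.

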